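# Shift the selector pin through its L-shaped gate

### The job

Put the gearbox selector into its locked position: push the round selector pin along the long leg of the L-shaped slot to the corner, then round the corner and along the short leg until it is fully home at the closed end. Only push it from the side with the fingers; never lift or tip it out of the slot, leave the gear, bearing and tape roll beside it where they lie, and finish with the robot clear.

Things in the scene. Friction and masses are not known exactly. Their poses are not given: they have to be found in the camera images.
- gate: Selector gate fixed to the bench: grey base 164 x 204 x 30 mm with a 10 mm metal plate, 150 x 190 mm, on it, top 40 mm above the bench (four screw heads 3 mm proud near its corners). Origin: centre of the underside; z up. The plate's slot, 34 mm wide, 10 mm deep, forms an L: long leg parallel to the gate's y, short leg from the long leg's +y end towards the gate's +x. Gate place and yaw vary.
- follower: Selector pin: dark steel fluted upright cylinder, diameter 30, height 46 mm, standing loose on the slot's floor, so 36 mm of it rises above the plate. About 0.3 kg; greased, friction about 0.2, slides easily, no spring or detent, stays where left. Origin: on its axis at its foot (30 mm above the bench when seated); z up along the axis. Starts in the long leg, 0 to 25 mm from slot_start.
- slot_start (a point): Closed end of the long leg: where the centre of the pin's foot is when the pin touches that end, on the slot's floor.
- slot_corner (a point): Corner of the L, where the legs' centre lines cross, on the slot's floor; 100 mm from slot_start along the gate's +y. The slot's wall lets the pin go only 2 mm further.
- slot_end (a point): Closed end of the short leg (locked position): where the centre of the pin's foot is when the pin touches that end, on the slot's floor; 60 mm from slot_corner along the gate's +x.
- gear: Loose small steel gear lying flat on the bench beside the gate's +y side, 56 mm across, 28 mm high. Origin: centre of its underside. Bystander.
- bearing: Loose ball bearing lying flat on the bench beside the gate's -y side, 52 mm across, 15 mm high. Origin: centre of its underside. Bystander.
- tape: Loose roll of black tape lying flat on the bench, beyond the gear on the gate's +y side, 66 mm across, 19 mm high. Origin: centre of its underside. Bystander.
Things that resemble listed ones, but are neither listed nor needed, are in the scene too. Several things have the shape of the follower; the one meant has the colours described above.

How it is judged:
On the way, in this order (a step that is already met when the one before it is completed fails the run):
1. the pin has been pushed along the long leg to the corner (y of follower in the frame of gate above 0.043 m), for 0.1 s.
2. the pin is home at the closed end of the short leg (horizontal distance between follower and slot_end below 0.006 m), for 0.2 s.
At the end, for the whole second after the job is handed in: The selector pin stands still and upright (within 0.1 rad), seated on the slot's floor within 3 mm, its axis within 6 mm of the closed end of the short leg; gear, bearing and tape roll are within 20 mm of where they lay (horizontal distance between follower and slot_end below 0.006 m and z of follower in the frame of gate between 0.027 and 0.033 m and angle between follower's own z axis and vertical below 0.1 rad and linear speed of follower below 0.01 m/s and distance of each of gear, bearing, tape from where it was at the start of the episode below 0.02 m); the robot touches nothing.
It fails at once if the pin is lifted more than 6 mm off the slot's floor (z of follower in the frame of gate above 0.036 m).
It fails at once if the pin is tipped over by more than 0.35 rad (angle between follower's own z axis and vertical above 0.35 rad).
It fails at once if the gear is lifted or shoved more than 20 mm (distance of gear from where it was at the start of the episode above 0.02 m).
It fails at once if the bearing is lifted or shoved more than 20 mm (distance of bearing from where it was at the start of the episode above 0.02 m).
It fails at once if the tape is lifted or shoved more than 20 mm (distance of tape from where it was at the start of the episode above 0.02 m).
It also fails if it takes over 40 s, if anything falls off the work surface, if the arm or the gripper's body presses on something with over 40 N, if the wrist force passes 120 N, or if a joint passes its speed limit or range.

### The arm

A 6-joint arm with a two-finger parallel gripper is mounted at the origin on a cart in front of the work surface, level with it; the furniture and walls round the work are solid. World frame = base frame: x ahead of the robot, y to its left, z up, the work surface at z = 0. Lengths are in m, angles in rad, forces in N, time in s.
With the tool pointing down it reaches from about 0.25 to 0.775 m from the base axis. Payload 4 kg.
Tool frame: the origin (TCP) lies between the finger pads; the fingertips stand 14 mm ahead of it and the grasp point (between the pads) lies 5 mm behind it (robot.tips_ahead is the distance from the TCP to the fingertips, in m); z points along the fingers, y is the direction in which the jaws open and shut (so a half turn about z gives the same grasp; the last joint's range is limited). The gripper opens to 94 mm and grips with 3 to 60 N. Pads are 16 mm wide; open, the fingers measure 119 mm over their backs; the gripper's body (75 mm by 177 mm) begins 78 mm behind the grasp point.
Start: joints at [-1.42, 0.087, 1.371, -0, 1.684, -0.103], TCP at [0.138, -0.532, 0.185] pointing down, gripper open.
Joint ranges: [-3.1, 3.1], [-0.76, 2.03], [0.27, 2.55], [-1.08, 4.22], [0.17, 2.65], [-2.57, 2.57]. Speed limits (rad/s): [2.79, 2.79, 3.14, 3.14, 3.14, 3.14].

### API

Orientations are given as [roll, pitch, yaw] about the fixed x, y, z axes, in that order (R = Rz(yaw) Ry(pitch) Rx(roll)).
In Python, from bench import robot, optics, job gives the robot as it stands.
- The arm moves only by the tool apply_moves, never from a script. Its argument "moves" is a list of rows, each a list of 3 entries, a list of its own where there are three numbers: the shift along the tool's x, y, z in cm, then the turn, a rotation vector about the tool's x, y, z in rad, then the opening, from 0 (shut) to 1 (fully open). In form: [[[tx, ty, tz], [rx, ry, rz], grip], ...]. A call has exactly 10 rows; each row is the pose to reach, as a shift and turn from the pose commanded when the call began, along the tool's axes at that moment; what a row does not reach only later rows make up. A row lasts 1/12 s, in which the tool goes at most 41.7 mm and 7.16 degrees, less where a joint would pass 70% of its speed; a pose out of reach is approached as far as the arm can. A call with a gripper value outside its range is refused whole. The fingers move at their own pace and stop on an object; the grip force is fixed at half the most. Time passes only in rows, so rows that repeat a pose let the fingers close, or fill a call up. It gives the time, the measured TCP pose, the force and the opening at its end, in the units of the state.
- robot.get_obs(): the state, without advancing time (a new reading comes with each control period).
- optics.snapshot(name): name is "scene" or "top"; returns the picture (420x560x3 uint8, red, green, blue); there is no depth.
- optics.get_calibration(name): a dict with "fx", "fy", "cx", "cy" (pixels), "rvec" (rotation vector, rad) and "tvec" (3), from world to camera coordinates, as OpenCV has them. Camera axes: x right, y down, z forward; pixel columns grow to the right and rows downward; lengths in m; the calibration is good to about 2 mm. A picture is of the moment at which its call begins. get_calibration takes no time and is no camera call.
- job.close_job(): hands the job in, once; it reports no verdict.
The state is a dict: "time": time; "joint_positions": joint angles; "qvel": joint speeds; "joint_torque": joint torques, N m; "tool_pos": TCP position; "ee_rot": TCP orientation; "wrist_force": force on the tool from outside, world axes, zero at the start; "wrist_torque": the same for the moment, N m; "width": finger opening in m.
Only numpy, scipy, OpenCV 4.12 (cv2) and the standard library are available. Lean on these libraries where they do the work, as an engineer would, in place of code of your own. Each camera call takes 0.05 s, during which the arm holds its last target.

## Working session

There is one attempt and no reset: what is moved stays moved. The work goes in short steps, Python scripts to look and compute and a tool call to move; the robot and the scene stay as the last step left them, time stands still between calls to the robot, and variables do not carry over. Pictures are saved under pics/ and viewed, and the job is handed in when it is done.

Besides the shell and the picture viewer there is one more tool, called after "Call:" as name(argument=value, ...), one argument or row to a line, values as JSON. apply_moves: Moves the arm, as the interface text tells. Its arguments: {"type":"object","properties":{"moves":{"type":"array"}},"required":["moves"]}

```bash
mkdir -p pics; ls; python3 - <<'E'
from bench import robot,optics,job
import cv2
for n in("scene","top"):
    im=optics.snapshot(n); cv2.imwrite(f"pics/{n}0.png",im[:,:,::-1]); print(n,optics.get_calibration(n))
print(robot.get_obs())
E
```

```text
pics
scene {'fx': 544.6228680959216, 'fy': 544.6228680959216, 'cx': 278.95684748919444, 'cy': 205.15761362666134, 'rvec': array([ 0.833524  , -2.52225915,  1.1406379 ]), 'tvec': array([0.4178849 , 0.19880492, 0.96104418])}
top {'fx': 452.6476923436638, 'fy': 452.6476923436638, 'cx': 278.26279502806307, 'cy': 208.8910413747533, 'rvec': array([ 2.20261006, -2.21152337,  0.03676798]), 'tvec': array([0.03287725, 0.47442044, 1.18884624])}
{'time': 0.1, 'joint_positions': array([-1.42007079e+00,  8.78351691e-02,  1.37208485e+00, -3.19880601e-05,
        1.68360392e+00, -1.03130439e-01]), 'qvel': array([ 0.00070765, -0.00377466, -0.00325347, -0.00053387, -0.0004876 ,
        0.00043982]), 'joint_torque': array([ 1.73048964e-03, -3.41254485e+01, -3.03300691e+01,  7.18405587e-02,
        3.04782204e-02, -1.06996611e-04]), 'tool_pos': array([ 0.13801332, -0.53185114,  0.18435564]), 'ee_rot': array([-3.13966836e+00, -1.67198198e-04,  2.53852240e-01]), 'wrist_force': array([-0.24067114, -0.29182146,  0.39748446]), 'wrist_torque': array([-0.01770517,  0.01938418,  0.01721223]), 'width': 0.09396251687982561}
```

View pics/scene0.png

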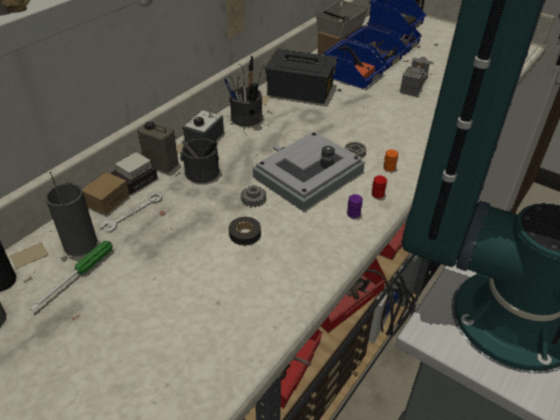

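View pics/top0.png

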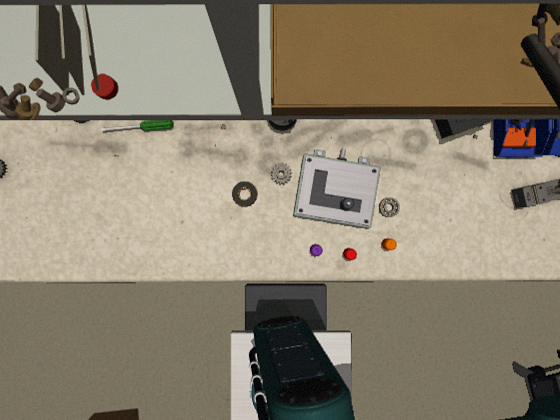

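Top view: gate near (338,190), with the dark-slot L corner near (318,205) and its short leg going up to about (320,172). Candidates with the follower's shape:
- dark pin in the slot at (347,204)
- purple (316,250)
- red (350,254)
- orange (389,244)

Only the dark steel one in the slot matches the description. I'll check it in a crop.

```bash
cat > h.py <<'E'
import numpy as np,cv2
from bench import robot,optics,job
def cam(n):
    c=optics.get_calibration(n);R=cv2.Rodrigues(c['rvec'])[0];K=np.array([[c['fx'],0,c['cx']],[0,c['fy'],c['cy']],[0,0,1]]);return K,R,np.array(c['tvec'])
def ray(n,p,z):
    K,R,t=cam(n);o=-R.T@t;d=R.T@np.linalg.inv(K)@np.array([p[0],p[1],1.]);return o+d*(z-o[2])/d[2]
def proj(n,P):
    K,R,t=cam(n);q=(R@np.atleast_2d(P).T).T+t;q=q@K.T;return q[:,:2]/q[:,2:]
E
python3 - <<'E'
from h import *
t=cv2.imread('pics/top0.png');s=cv2.imread('pics/scene0.png')
a=cv2.resize(t[140:270,260:420],None,fx=5,fy=5,interpolation=cv2.INTER_CUBIC)[:600]
cv2.imwrite('pics/topc.png',a)
b=cv2.resize(s[120:250,220:380],None,fx=5,fy=5,interpolation=cv2.INTER_CUBIC)[:600]
cv2.imwrite('pics/scc.png',b)
E
```

```text
(no output)
```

View pics/topc.png

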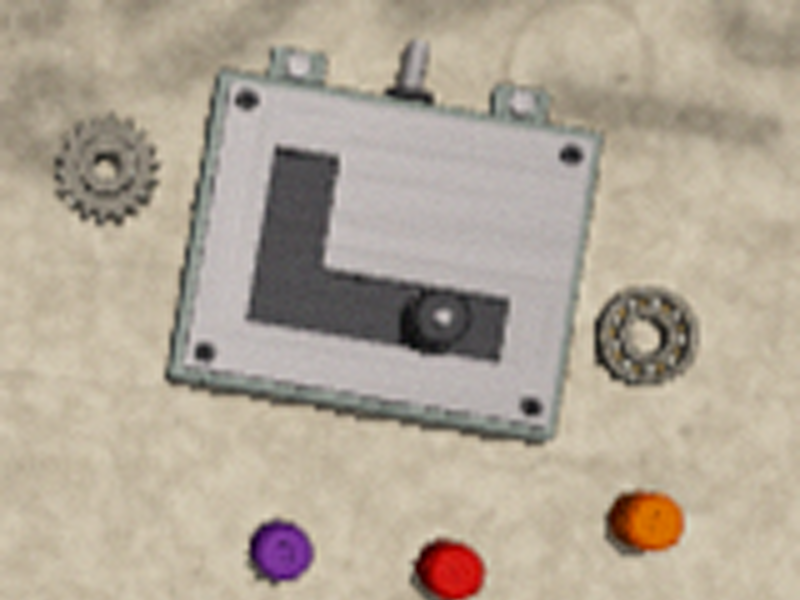

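View pics/scc.png

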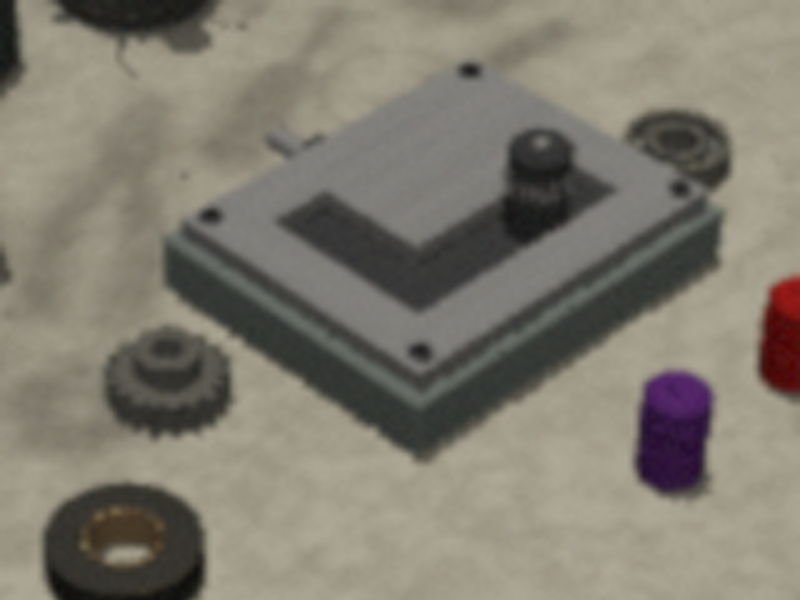

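```bash
python3 - <<'E'
from h import *
f=lambda c,o=(260,140):((c[0]+.5)/5-.5+o[0],(c[1]+.5)/5-.5+o[1])
g=lambda c:f(c,(220,120))
for n,F,scr,sl,pin in (("top",f,[(246,99),(571,154),(204,352),(531,406)],dict(outer=(247,319),inner=(324,268),se1=(275,147),se2=(340,157),le1=(510,298),le2=(500,360)),(441,312)),
 ("scene",g,[(210,215),(470,70),(420,351),(680,188)],dict(outer=(420,311),inner=(420,248),se1=(277,220),se2=(328,192),le1=(580,170),le2=(618,190)),(541,142))):
    S=np.array([ray(n,F(c),.043)[:2] for c in scr]);print(n,'gate c',S.mean(0).round(4))
    yv=(S[0]-S[1]+S[2]-S[3]); xv=(S[0]-S[2]+S[1]-S[3])
    print(' yaw',np.arctan2(-yv[0],yv[1]),np.arctan2(xv[1],xv[0]),np.linalg.norm(yv)/2,np.linalg.norm(xv)/2)
    th=(np.arctan2(-yv[0],yv[1])+np.arctan2(xv[1],xv[0]))/2;R=np.array([[np.cos(th),-np.sin(th)],[np.sin(th),np.cos(th)]])
    for k,c in sl.items():
        p=ray(n,F(c),.04)[:2];print(' ',k,p.round(4),(R.T@(p-S.mean(0))).round(4))
    p=ray(n,F(pin),.076)[:2];print('  pin',p.round(4),(R.T@(p-S.mean(0))).round(4))
n="top"
for k,c,z in(("gear",(106,168),.028),("bearing",(645,337),.015),("purple",(282,550),.046),("red",(450,570),.046)):print(k,ray(n,f(c),z).round(3))
print('tape',ray(n,(245,194),.019).round(3))
E
```

```text
top gate c [ 0.5211 -0.1205]
 yaw -0.16990564545699036 -0.16872430307081154 0.1696788102589757 0.13168033133417475
  outer [ 0.4874 -0.0481] [-0.0455  0.0657]
  inner [ 0.5135 -0.0879] [-0.013   0.0309]
  se1 [ 0.576 -0.063] [0.0445 0.0659]
  se2 [ 0.5707 -0.0965] [0.0449 0.032 ]
  le1 [ 0.4976 -0.1835] [-0.0125 -0.0661]
  le2 [ 0.4657 -0.178 ] [-0.0449 -0.0661]
  pin [ 0.4889 -0.1423] [-0.028  -0.0269]
scene gate c [ 0.5213 -0.1169]
 yaw -0.17351186405438146 -0.16774746988197492 0.16942901903446067 0.13134995490621956
  outer [ 0.4884 -0.0478] [-0.0442  0.0625]
  inner [ 0.5136 -0.0845] [-0.0131  0.0306]
  se1 [ 0.5767 -0.0627] [0.0455 0.0628]
  se2 [ 0.5707 -0.0937] [0.0448 0.0313]
  le1 [ 0.4877 -0.1774] [-0.0228 -0.0653]
  le2 [ 0.4656 -0.1747] [-0.045  -0.0664]
  pin [ 0.4888 -0.1411] [-0.0279 -0.0294]
gear [0.567 0.024 0.028]
bearing [ 0.478 -0.259  0.015]
purple [ 0.369 -0.065  0.046]
red [ 0.359 -0.15   0.046]
tape [0.514 0.118 0.019]
```

Measured: gate centre about (0.521,-0.119), yaw -0.170. Both views agree to about 3 mm, and the slot is 32–34 mm wide as listed. The pin is at gate (-0.028,-0.028), which fits the listed start range. Next I'll shut the fingers and move above the spot on the pin's -y side.

Call:
apply_moves(
  moves=[
    [[2,-1.2,0],[0,0,0.04],0],
    [[5,-3,0],[0,0,0.08],0],
    [[8.4,-5,0],[0,0,0.13],0],
    [[12,-7.2,0],[0,0,0.18],0],
    [[15.6,-9.4,0],[0,0,0.23],0],
    [[19,-11.4,0],[0,0,0.28],0],
    [[22.5,-13.5,0],[0,0,0.33],0],
    [[26,-15.6,0],[0,0,0.38],0],
    [[29,-17.4,0],[0,0,0.42],0],
    [[31.4,-18.9,0],[0,0,0.424],0],
  ],
)

```text
time: 0.93
tool_pos: [0.3959, -0.2681, 0.185]
ee_rot: [-3.141, 0.0, -0.17]
wrist_force: [0.4, -0.2, 0.5]
width: 0.0303
```

Call:
apply_moves(
  moves=[
    [[1.5,-2,0],[0,0,0],0],
    [[3.5,-5,0],[0,0,0],0],
    [[5.5,-8,0],[0,0,0],0],
    [[6.9,-9.8,0],[0,0,0],0],
    [[6.9,-9.8,2],[0,0,0],0],
    [[6.9,-9.8,4],[0,0,0],0],
    [[6.9,-9.8,6],[0,0,0],0],
    [[6.9,-9.8,8],[0,0,0],0],
    [[6.9,-9.8,8],[0,0,0],0],
    [[6.9,-9.8,8],[0,0,0],0],
  ],
)

```text
time: 1.77
tool_pos: [0.4781, -0.1851, 0.104]
ee_rot: [-3.14, 0.004, -0.17]
wrist_force: [0.4, -0.6, 1.4]
width: 0.0004
```

```bash
python3 - <<'E'
from h import *
o=robot.get_obs();print(o['tool_pos'],o['ee_rot'],o['wrist_force'],o['width'])
t=optics.snapshot('top')[:,:,::-1];s=optics.snapshot('scene')[:,:,::-1]
a=cv2.resize(t[140:260,270:410],None,fx=4,fy=4,interpolation=cv2.INTER_CUBIC)[:,:380]
b=cv2.resize(s[100:220,240:380],None,fx=3,fy=4,interpolation=cv2.INTER_CUBIC)
cv2.imwrite('pics/p1.png',np.hstack([a,b]))
E
```

```text
[ 0.47807694 -0.18511035  0.10395358] [-3.1404911   0.00359048 -0.17015952] [ 0.35648584 -0.61705667  1.38470724] 0.0004233701131963709
```

View pics/p1.png

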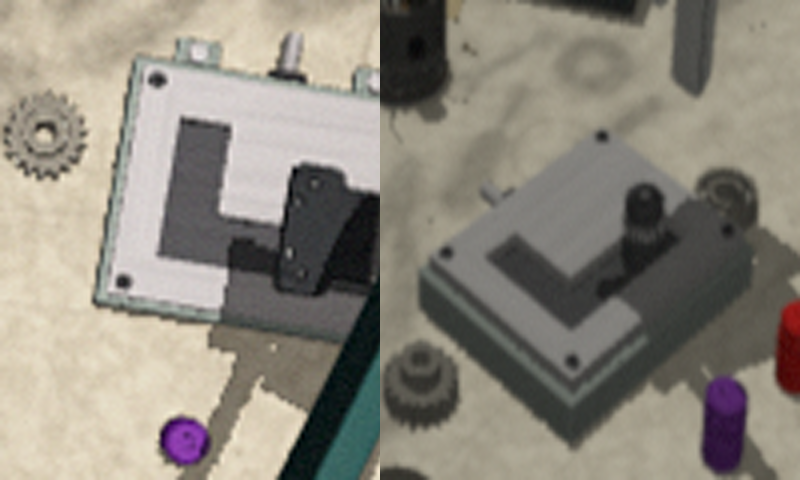

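Scene crop: the pin stands at (645,215), and the shut fingertip is at (693,92), scene pixel (344,123). I'll compare that pixel with the projected tip.

```bash
python3 - <<'E'
from h import *
print(proj('scene',[[.478,-.185,.09],[.478,-.185,.048],[.4806,-.1831,.048]]))
E
```

```text
[[342.78381648 135.48325721]
 [341.22734708 150.72092452]
 [339.82679571 150.70911152]]
```

```bash
python3 - <<'E'
from h import *
print(robot.tips_ahead)
s=optics.snapshot('scene')[:,:,::-1]
b=cv2.resize(s[30:180,270:430],None,fx=4,fy=4,interpolation=cv2.INTER_CUBIC)
cv2.imwrite('pics/p2.png',b)
E
```

```text
0.014
```

View pics/p2.png

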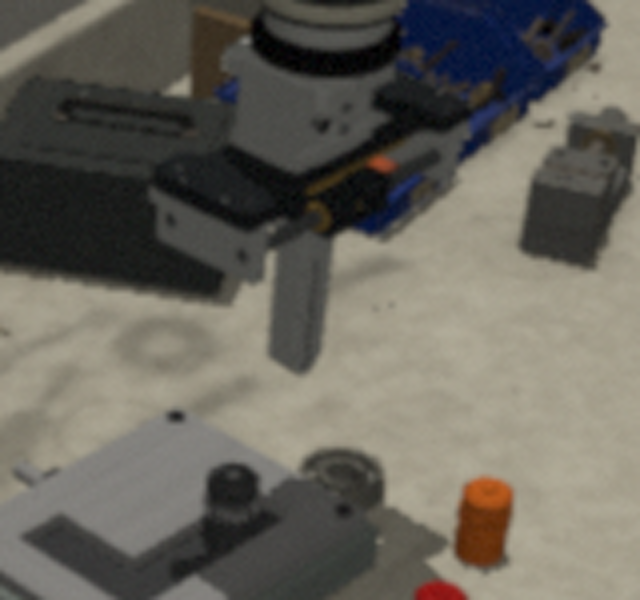

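```bash
python3 - <<'E'
from h import *
print(robot.get_obs()['tool_pos'],robot.get_obs()['joint_positions'])
P=[[.478,-.185,z] for z in(.09,.123,.182,.3)]
print(proj('top',P),proj('scene',P))
t=optics.snapshot('top')[:,:,::-1]
b=cv2.resize(t[130:280,260:460],None,fx=4,fy=4,interpolation=cv2.INTER_CUBIC)
cv2.imwrite('pics/p3.png',b)
E
```

```text
[ 0.48008536 -0.18628476  0.10709087] [-4.80240263e-01  3.58680150e-02  1.58074785e+00 -4.65547893e-05
  1.52206958e+00  1.26093540e+00]
[[366.07834123 206.10122974]
 [368.7903752  205.58952566]
 [374.07537562 204.59235663]
 [386.71347983 202.20781073]] [[342.78381648 135.48325721]
 [344.0572831  123.01615663]
 [346.45335253  99.55889579]
 [351.76322841  47.57578455]]
```

View pics/p3.png

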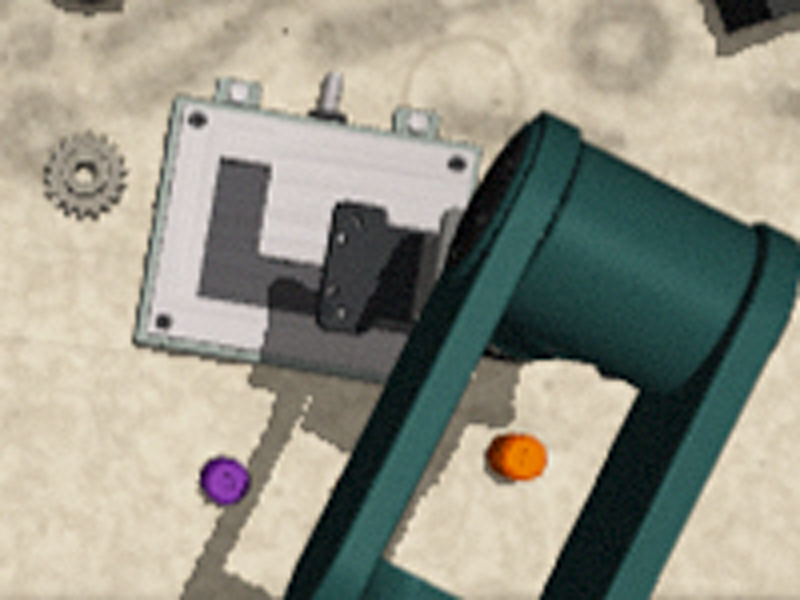

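```bash
python3 - <<'E'
from h import *
for z in(.09,.1,.11,.12):print(ray('scene',(345.2,123),z))
K,R,t=cam('scene');print(-R.T@t); K,R,t=cam('top');print(-R.T@t)
for i in range(3):print(robot.get_obs()['tool_pos'])
print([proj('scene',[.138,-.532,z]) for z in(.17,.2)], proj('top',[.138,-.532,.17]))
E
```

```text
[ 0.50023315 -0.23221343  0.09      ]
[ 0.49289491 -0.21838462  0.1       ]
[ 0.48555667 -0.2045558   0.11      ]
[ 0.47821844 -0.19072698  0.12      ]
[-0.00776281  0.72509859  0.78225882]
[0.43763027 0.03395413 1.20284576]
[ 0.48016638 -0.18632699  0.10721894]
[ 0.48016638 -0.18632699  0.10721894]
[ 0.48016638 -0.18632699  0.10721894]
[array([[554.68830043,  87.85825707]]), array([[559.31091633,  75.83385874]])] [[527.76157982 354.29707574]]
```

The tip shows about 30 mm higher than nominal. That spot is clear of everything, so I'll descend in part and measure again.

Call:
apply_moves(
  moves=[
    [[0,0,0.5],[0,0,0],0],
    [[0,0,1],[0,0,0],0],
    [[0,0,1.5],[0,0,0],0],
    [[0,0,2],[0,0,0],0],
    [[0,0,2.5],[0,0,0],0],
    [[0,0,3],[0,0,0],0],
    [[0,0,3.5],[0,0,0],0],
    [[0,0,3.5],[0,0,0],0],
    [[0,0,3.5],[0,0,0],0],
    [[0,0,3.5],[0,0,0],0],
  ],
)

```text
time: 2.8
tool_pos: [0.4793, -0.1858, 0.0705]
ee_rot: [3.141, -0.0, -0.17]
wrist_force: [0.5, 0.2, -0.2]
width: 0.0
```

```bash
python3 - <<'E'
from h import *
s=optics.snapshot('scene')[:,:,::-1]
o=robot.get_obs();print(o['tool_pos'],o['wrist_force'])
b=cv2.resize(s[60:200,250:410],None,fx=4,fy=4,interpolation=cv2.INTER_CUBIC)
q=proj('scene',o['tool_pos']-[0,0,.014])[0];print(q)
cv2.circle(b,tuple(int(v) for v in ((q[0]-250)*4,(q[1]-60)*4)),3,(0,0,255),1)
cv2.imwrite('pics/p4.png',b)
E
```

```text
[ 0.47944424 -0.18584559  0.07069712] [-0.22939354 -0.9769481   0.16004994]
[341.19759055 147.22818694]
```

View pics/p4.png

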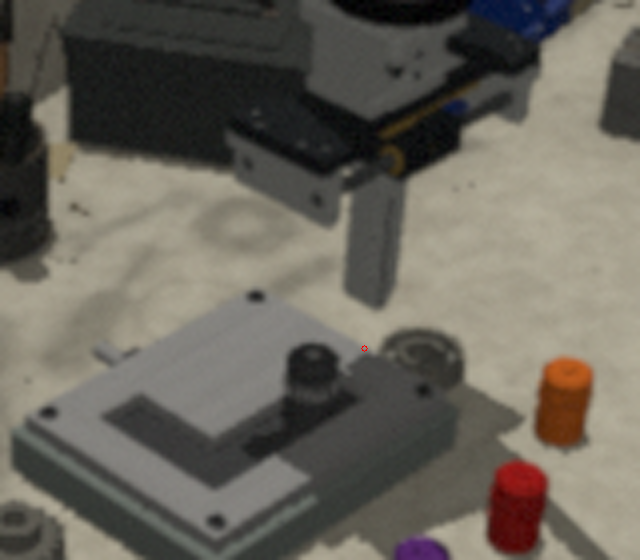

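```bash
python3 - <<'E'
from h import *
def tri(a,b):
    Ps=[];
    for n in('top','scene'):
        K,R,t=cam(n);Ps.append(K@np.c_[R,t])
    X=cv2.triangulatePoints(Ps[0],Ps[1],np.array(a,float).reshape(2,1),np.array(b,float).reshape(2,1));X=(X[:3]/X[3]).ravel()
    return X,proj('top',X)-a,proj('scene',X)-b
th=-.17;R=np.array([[np.cos(th),-np.sin(th)],[np.sin(th),np.cos(th)]])
for a,b in(((344,180.9),(308.4,75.4)),((339.6,210.9),(334.1,85.6))):
    X,e,f=tri(a,b);print(X,e,f,'tool-rel',R.T@(X[:2]-[.480,-.1863]),X[2]-.107)
E
```

```text
[ 0.52573036 -0.10588546  0.25708297] [[-0.2391038  -0.36742453]] [[0.31739689 0.01409716]] tool-rel [0.03146643 0.08699212] 0.15008296855492842
[ 0.46131626 -0.09665605  0.26013312] [[0.21302273 0.34685843]] [[-0.30326094 -0.0085532 ]] tool-rel [-0.03358058  0.08519075] 0.15313311913201416
```

Triangulating the body corners puts the gripper's x and y exactly where the state says (body ±0.033 by 0.086). Its height comes out about 30 mm above nominal, so I'll descend gently, checking the force as I go.

Call:
apply_moves(
  moves=[
    [[0,0,0.3],[0,0,0],0],
    [[0,0,0.6],[0,0,0],0],
    [[0,0,0.9],[0,0,0],0],
    [[0,0,1.2],[0,0,0],0],
    [[0,0,1.3],[0,0,0],0],
    [[0,0,1.4],[0,0,0],0],
    [[0,0,1.5],[0,0,0],0],
    [[0,0,1.6],[0,0,0],0],
    [[0,0,1.7],[0,0,0],0],
    [[0,0,1.7],[0,0,0],0],
  ],
)

```text
time: 3.68
tool_pos: [0.4791, -0.1857, 0.0532]
ee_rot: [-3.142, 0.0, -0.17]
wrist_force: [0.1, -1.1, -0.2]
width: 0.0001
```

```bash
cat > look.py <<'E'
from h import *
import sys
s=optics.snapshot('scene')[:,:,::-1]
o=robot.get_obs();print(o['time'],o['tool_pos'],o['ee_rot'],o['wrist_force'])
b=cv2.resize(s[80:220,230:390],None,fx=4,fy=4,interpolation=cv2.INTER_CUBIC)
for dz in(-.014,.019):
    q=proj('scene',o['tool_pos']+[0,0,dz])[0]
    cv2.circle(b,tuple(int(v) for v in ((q[0]-230)*4,(q[1]-80)*4)),3,(0,0,255),1)
cv2.imwrite(sys.argv[1],b)
E
python3 look.py pics/p5.png
```

```text
3.7333 [ 0.47915397 -0.18571453  0.0533363 ] [ 3.14153347e+00  4.52843761e-05 -1.70213571e-01] [-0.31246484 -0.135516   -0.18660618]
```

View pics/p5.png

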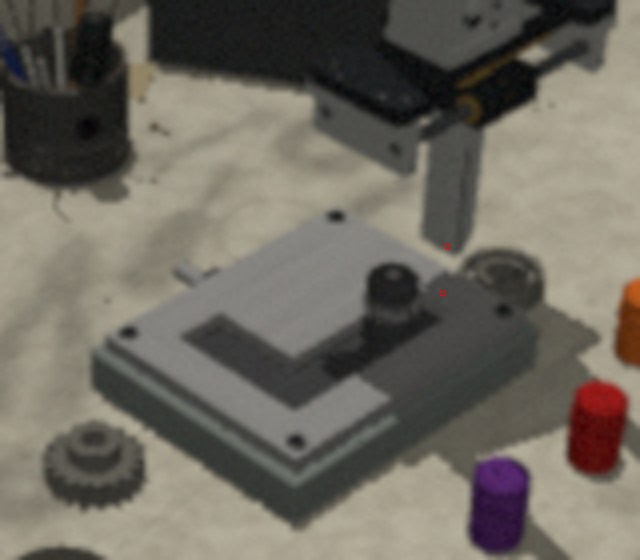

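There is no contact at nominal tip height 0.039, and the picture shows the shut fingertips at (448,250). That is about 19 mm above the reported TCP, so vision is right. I'll lower a further 21 mm with the same force watch.

Call:
apply_moves(
  moves=[
    [[0,0,0.3],[0,0,0],0],
    [[0,0,0.6],[0,0,0],0],
    [[0,0,0.9],[0,0,0],0],
    [[0,0,1.2],[0,0,0],0],
    [[0,0,1.5],[0,0,0],0],
    [[0,0,1.7],[0,0,0],0],
    [[0,0,1.9],[0,0,0],0],
    [[0,0,2.1],[0,0,0],0],
    [[0,0,2.1],[0,0,0],0],
    [[0,0,2.1],[0,0,0],0],
  ],
)

```text
time: 4.57
tool_pos: [0.4791, -0.1857, 0.0323]
ee_rot: [3.142, 0.0, -0.17]
wrist_force: [0.5, 0.5, -0.4]
width: 0.0008
```

```bash
python3 look.py pics/p6.png
```

```text
4.6167 [ 0.47926116 -0.18575075  0.03244531] [ 3.14146064e+00 -1.56875077e-04 -1.70115294e-01] [-0.05176692  0.51387598 -0.18698099]
```

View pics/p6.png

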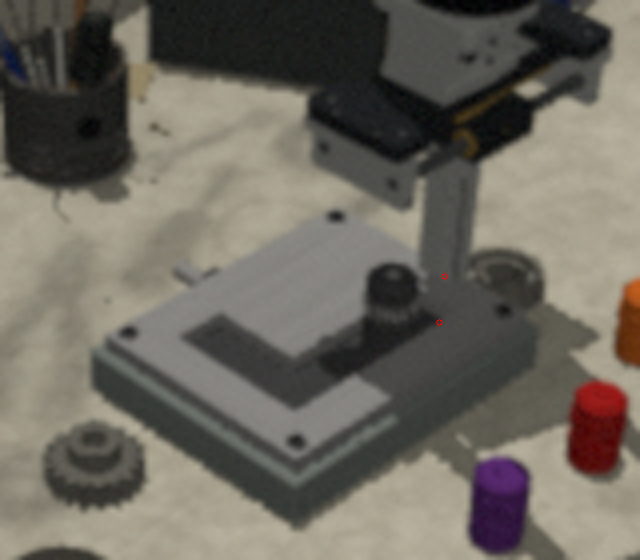

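The tip is now about 8 mm above the plate and in line with the pin, at gate (-0.030,-0.073). Now I'll push along +y, which is tool -y.

Call:
apply_moves(
  moves=[
    [[0,-0.6,0],[0,0,0],0],
    [[0,-1.2,0],[0,0,0],0],
    [[0,-1.7,0],[0,0,0],0],
    [[0,-2.2,0],[0,0,0],0],
    [[0,-2.8,0],[0,0,0],0],
    [[0,-3.4,0],[0,0,0],0],
    [[0,-4.0,0],[0,0,0],0],
    [[0,-4.6,0],[0,0,0],0],
    [[0,-5.2,0],[0,0,0],0],
    [[0,-5.5,0],[0,0,0],0],
  ],
)

```text
time: 5.45
tool_pos: [0.4886, -0.1306, 0.0324]
ee_rot: [-3.141, -0.0, -0.17]
wrist_force: [0.4, -1.8, 0.2]
width: 0.0006
```

```bash
python3 look.py pics/p7.png
```

```text
5.5 [ 0.48868085 -0.13030964  0.03239203] [-3.14096270e+00 -3.38127784e-05 -1.69259133e-01] [ 0.44654801  0.3045654  -0.88712424]
```

View pics/p7.png

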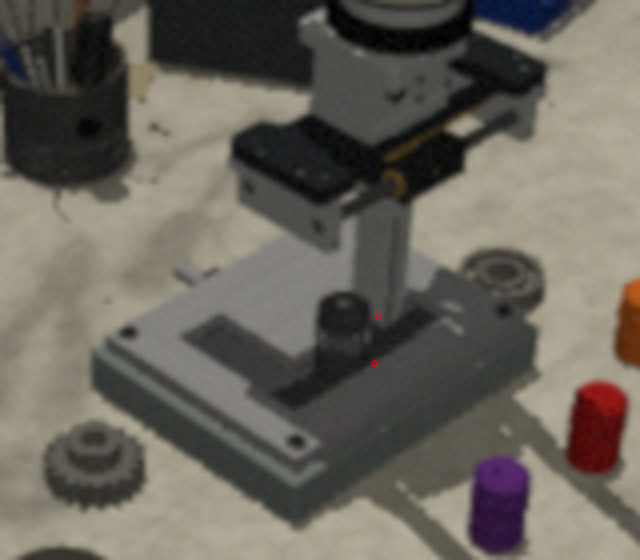

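The pin slides upright, with its head at (343,305) in the crop. Continuing to the corner.

Call:
apply_moves(
  moves=[
    [[0,-0.5,0],[0,0,0],0],
    [[0,-1.0,0],[0,0,0],0],
    [[0,-1.5,0],[0,0,0],0],
    [[0,-2.0,0],[0,0,0],0],
    [[0,-2.5,0],[0,0,0],0],
    [[0,-3.0,0],[0,0,0],0],
    [[0,-3.3,0],[0,0,0],0],
    [[0,-3.6,0],[0,0,0],0],
    [[0,-3.7,0],[0,0,0],0],
    [[0,-3.7,0],[0,0,0],0],
  ],
)

```text
time: 6.33
tool_pos: [0.4948, -0.0947, 0.0324]
ee_rot: [-3.142, -0.0, -0.17]
wrist_force: [-1.0, -0.2, -0.7]
width: 0.0004
```

Call:
apply_moves(
  moves=[
    [[0,-0.05,0],[0,0,0],0],
    [[0,-0.1,0],[0,0,0],0],
    [[0,-0.15,0],[0,0,0],0],
    [[0,-0.2,0],[0,0,0],0],
    [[0,-0.25,0],[0,0,0],0],
    [[0,-0.3,0],[0,0,0],0],
    [[0,-0.3,0],[0,0,0],0],
    [[0,-0.3,0],[0,0,0],0],
    [[0,-0.3,0],[0,0,0],0],
    [[0,-0.3,0],[0,0,0],0],
  ],
)

```text
time: 7.17
tool_pos: [0.4953, -0.0921, 0.0324]
ee_rot: [3.142, -0.0, -0.17]
wrist_force: [0.5, -0.6, 0.5]
width: 0.0004
```

```bash
python3 look.py pics/p8.png
```

```text
7.2167 [ 0.49532098 -0.09210398  0.03239143] [ 3.14153019e+00 -1.31778173e-04 -1.70197635e-01] [ 0.84119363 -1.15009346  0.92158807]
```

View pics/p8.png

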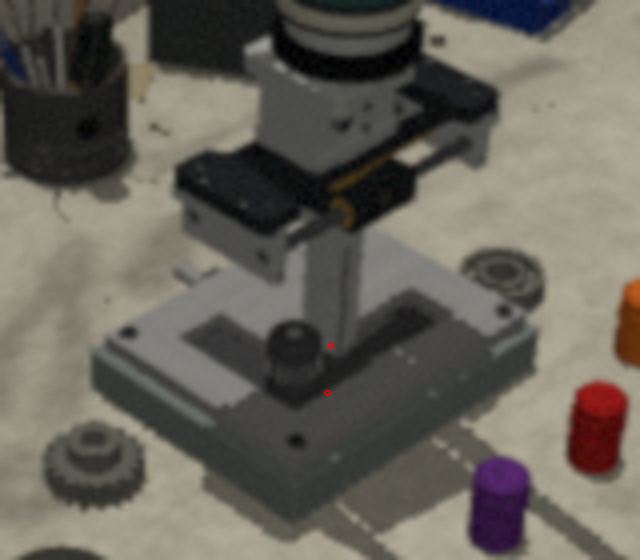

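Call:
apply_moves(
  moves=[
    [[0,-0.05,0],[0,0,0],0],
    [[0,-0.1,0],[0,0,0],0],
    [[0,-0.1,0],[0,0,0],0],
    [[0,-0.15,0],[0,0,0],0],
    [[0,-0.2,0],[0,0,0],0],
    [[0,-0.2,0],[0,0,0],0],
    [[0,-0.25,0],[0,0,0],0],
    [[0,-0.25,0],[0,0,0],0],
    [[0,-0.25,0],[0,0,0],0],
    [[0,-0.25,0],[0,0,0],0],
  ],
)

```text
time: 8.05
tool_pos: [0.4959, -0.0901, 0.0327]
ee_rot: [3.141, -0.001, -0.17]
wrist_force: [-0.7, -4.9, 2.3]
width: 0.0006
```

```bash
python3 look.py pics/p9.png; python3 - <<'E'
from h import *
p=ray('scene',(303.1,162.9),.076)[:2]
th=-.17;R=np.array([[np.cos(th),-np.sin(th)],[np.sin(th),np.cos(th)]]);print(R.T@(p-[.521,-.119]))
E
```

```text
8.1 [ 0.49586929 -0.09007817  0.03264147] [ 3.14079804e+00 -6.28474288e-04 -1.70322495e-01] [-1.18316597 -4.3672585   2.38686835]
[-0.02859489  0.05210369]
```

View pics/p9.png

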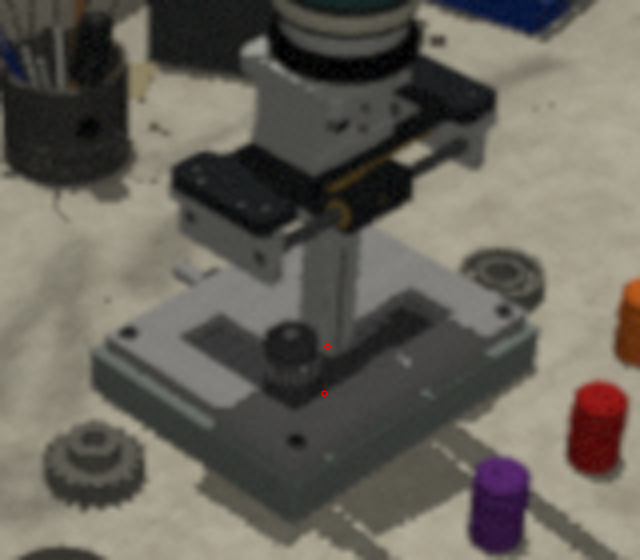

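The pin is at the corner, against the wall: force is about 5 N and its position is about gate (-0.029, 0.051). Next I'll back off, go round at the same height to the pin's -x side, and take a look.

Call:
apply_moves(
  moves=[
    [[0,0.5,0],[0,0,0],0],
    [[0,1.2,0],[0,0,0],0],
    [[-1,1.2,0],[0,0,0],0],
    [[-2.2,1.2,0],[0,0,0],0],
    [[-3.6,1.2,0],[0,0,0],0],
    [[-3.8,1,0],[0,0,0],0],
    [[-3.8,0,0],[0,0,0],0],
    [[-3.8,-1.2,0],[0,0,0],0],
    [[-3.8,-2.5,0],[0,0,0],0],
    [[-3.8,-2.5,0],[0,0,0],0],
  ],
)

```text
time: 8.93
tool_pos: [0.4631, -0.0561, 0.0324]
ee_rot: [-3.14, -0.0, -0.168]
wrist_force: [0.5, 0.5, -1.4]
width: 0.0006
```

```bash
python3 look.py pics/p10.png
```

```text
8.9833 [ 0.46297029 -0.05726824  0.0323541 ] [-3.14108331e+00 -2.62005769e-04 -1.67917708e-01] [1.02863468 0.34418428 0.17551388]
```

View pics/p10.png

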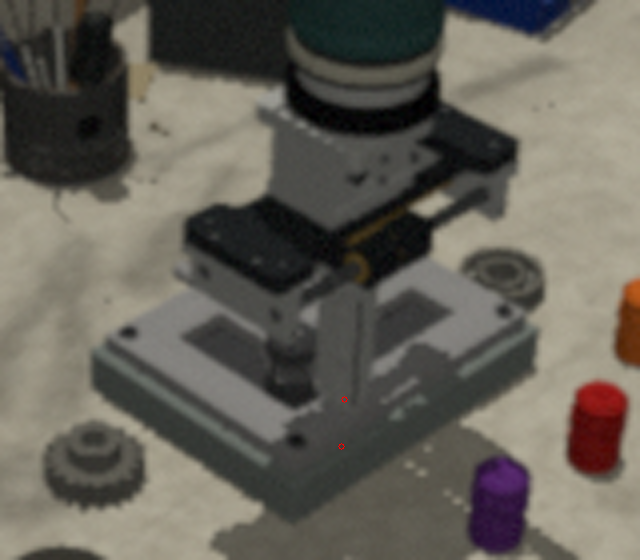

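Call:
apply_moves(
  moves=[
    [[0.6,0,0],[0,0,0],0],
    [[1.2,0,0],[0,0,0],0],
    [[1.8,0,0],[0,0,0],0],
    [[2.4,0,0],[0,0,0],0],
    [[3.0,0,0],[0,0,0],0],
    [[3.6,0,0],[0,0,0],0],
    [[4.1,0,0],[0,0,0],0],
    [[4.6,0,0],[0,0,0],0],
    [[5,0,0],[0,0,0],0],
    [[5.2,0,0],[0,0,0],0],
  ],
)

```text
time: 9.82
tool_pos: [0.5143, -0.0675, 0.0323]
ee_rot: [3.142, -0.0, -0.17]
wrist_force: [-0.9, -0.6, -0.7]
width: 0.0003
```

```bash
python3 look.py pics/p11.png
```

```text
9.8667 [ 0.51452073 -0.06753578  0.03233842] [ 3.14150329e+00 -6.15494342e-04 -1.70213468e-01] [-0.55466222  0.53687687  0.24371734]
```

View pics/p11.png

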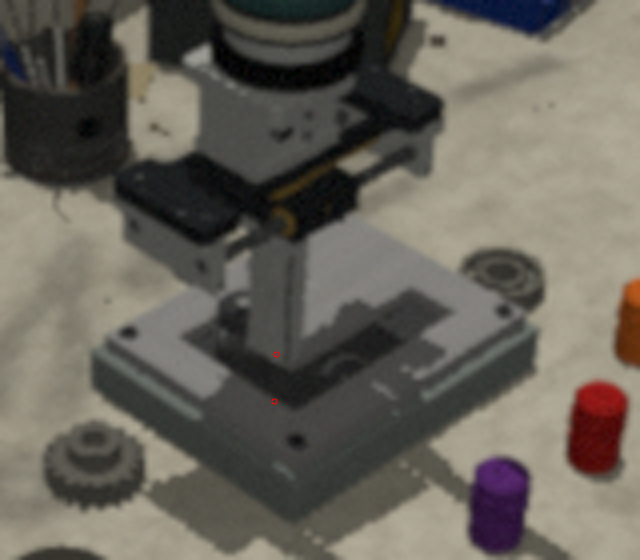

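The pin has rounded the corner and is at (237,310) in the crop. Now I'll push it towards the end.

Call:
apply_moves(
  moves=[
    [[0.4,0,0],[0,0,0],0],
    [[0.8,0,0],[0,0,0],0],
    [[1.2,0,0],[0,0,0],0],
    [[1.5,0,0],[0,0,0],0],
    [[1.7,0,0],[0,0,0],0],
    [[1.8,0,0],[0,0,0],0],
    [[1.9,0,0],[0,0,0],0],
    [[2,0,0],[0,0,0],0],
    [[2.1,0,0],[0,0,0],0],
    [[2.1,0,0],[0,0,0],0],
  ],
)

```text
time: 10.7
tool_pos: [0.5346, -0.071, 0.0324]
ee_rot: [3.142, -0.0, -0.17]
wrist_force: [0.3, 0.2, -0.4]
width: 0.0005
```

Call:
apply_moves(
  moves=[
    [[0.05,0,0],[0,0,0],0],
    [[0.05,0,0],[0,0,0],0],
    [[0.1,0,0],[0,0,0],0],
    [[0.1,0,0],[0,0,0],0],
    [[0.15,0,0],[0,0,0],0],
    [[0.15,0,0],[0,0,0],0],
    [[0.2,0,0],[0,0,0],0],
    [[0.2,0,0],[0,0,0],0],
    [[0.2,0,0],[0,0,0],0],
    [[0.2,0,0],[0,0,0],0],
  ],
)

```text
time: 11.53
tool_pos: [0.5361, -0.0712, 0.0323]
ee_rot: [3.142, 0.001, -0.17]
wrist_force: [-2.1, 0.1, 2.1]
width: 0.0005
```

A force may be starting to build, so I'll creep a little further to confirm.

Call:
apply_moves(
  moves=[
    [[0.05,0,0],[0,0,0],0],
    [[0.05,0,0],[0,0,0],0],
    [[0.1,0,0],[0,0,0],0],
    [[0.1,0,0],[0,0,0],0],
    [[0.15,0,0],[0,0,0],0],
    [[0.15,0,0],[0,0,0],0],
    [[0.2,0,0],[0,0,0],0],
    [[0.2,0,0],[0,0,0],0],
    [[0.2,0,0],[0,0,0],0],
    [[0.2,0,0],[0,0,0],0],
  ],
)

```text
time: 12.37
tool_pos: [0.5367, -0.0713, 0.032]
ee_rot: [3.142, 0.004, -0.17]
wrist_force: [-7.3, 0.6, 2.5]
width: 0.0004
```

```bash
python3 look.py pics/p12.png
```

```text
12.4167 [ 0.53664357 -0.07125058  0.0319903 ] [ 3.14154966  0.0039913  -0.17010449] [-6.7604682   1.18354598  2.67582431]
```

View pics/p12.png

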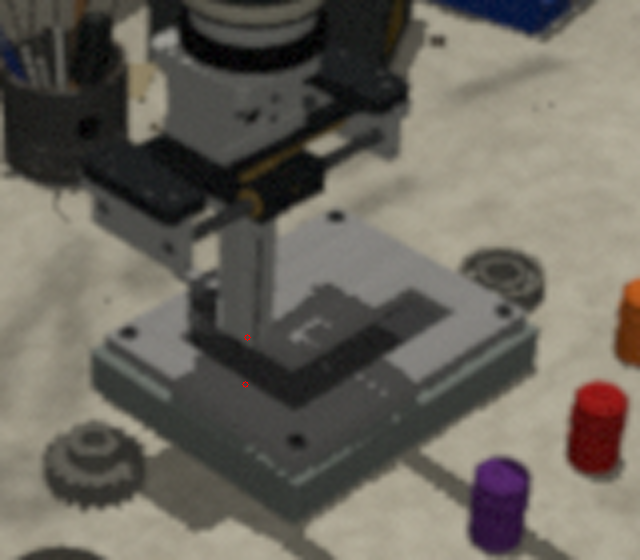

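The force is up to 7 N with the tool stalled, and the pin is at the slot's closed end, (203,300) in the crop. I'll withdraw straight back along the slot, then up and away.

Call:
apply_moves(
  moves=[
    [[-0.4,0,0],[0,0,0],0],
    [[-1.2,0,0],[0,0,0],0],
    [[-2.2,0,0],[0,0,0],0],
    [[-3,0,0],[0,0,0],0],
    [[-3,0,-1.5],[0,0,0],0],
    [[-3,0,-4],[0,0,0],0],
    [[-3,0,-7],[0,0,0],0],
    [[-3,0,-10],[0,0,0],0],
    [[-3,0,-13],[0,0,0],0],
    [[-3,0,-15],[0,0,0],0],
  ],
)

```text
time: 13.25
tool_pos: [0.5095, -0.0667, 0.1861]
ee_rot: [3.141, -0.006, -0.17]
wrist_force: [-0.2, 0.0, 0.5]
width: 0.0004
```

Call:
apply_moves(
  moves=[
    [[-1,2,0],[0,0,0],0],
    [[-2.5,5,0],[0,0,0],0],
    [[-4,8,0],[0,0,0],0],
    [[-5.5,11,0],[0,0,0],0],
    [[-7,14,0],[0,0,0],0],
    [[-8.5,17,0],[0,0,0],0],
    [[-10,20,0],[0,0,0],0],
    [[-11,22.5,0],[0,0,0],0],
    [[-12,24,0],[0,0,0],0],
    [[-12,24,0],[0,0,0],0],
  ],
)

```text
time: 14.08
tool_pos: [0.3477, -0.2848, 0.1824]
ee_rot: [3.14, -0.0, -0.175]
wrist_force: [-0.1, 0.2, 0.3]
width: 0.0002
```

```bash
python3 - <<'E'
from h import *
t=optics.snapshot('top')[:,:,::-1];s=optics.snapshot('scene')[:,:,::-1]
o=robot.get_obs();print(o['time'],o['tool_pos'],o['wrist_force'])
cv2.imwrite('pics/topE.png',cv2.resize(t[140:260,220:380],None,fx=5,fy=5,interpolation=cv2.INTER_CUBIC))
cv2.imwrite('pics/scE.png',cv2.resize(s[120:240,220:380],None,fx=5,fy=5,interpolation=cv2.INTER_CUBIC))
E
```

```text
14.1833 [ 0.34960874 -0.28264915  0.18249246] [ 0.36456072  0.18185861 -0.6620511 ]
```

View pics/topE.png

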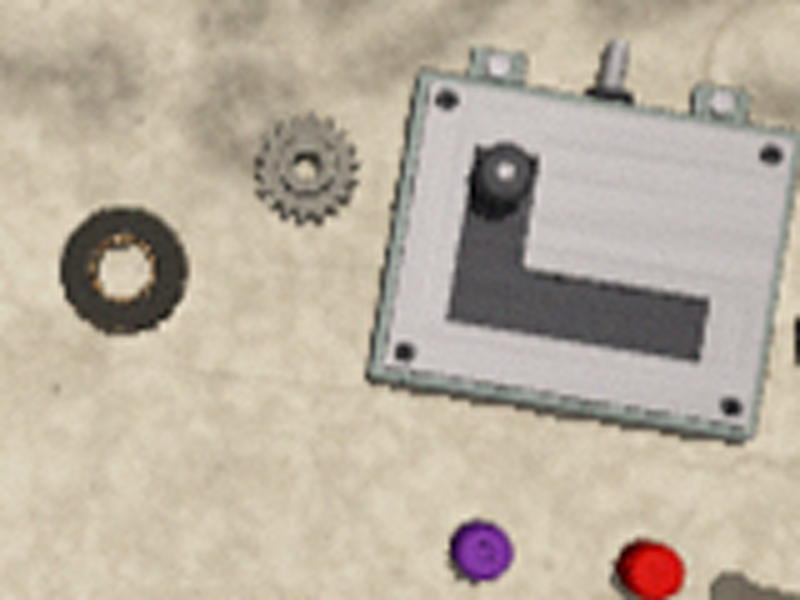

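View pics/scE.png

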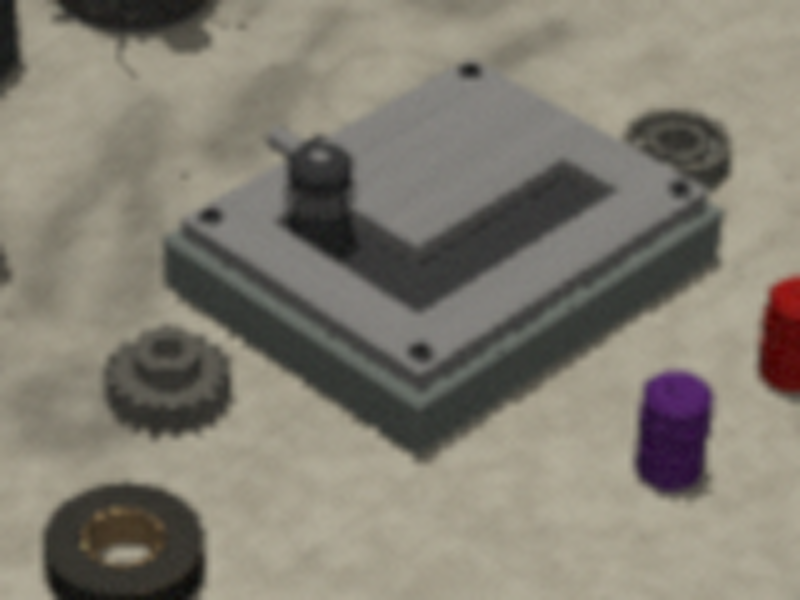

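The pin stands upright at the short leg's closed end, at top crop (505,172) and scene crop (320,155). Gear, bearing and tape haven't moved. I'll do a numeric check, then hand in.

```bash
python3 - <<'E'
from h import *
th=-.17;R=np.array([[np.cos(th),-np.sin(th)],[np.sin(th),np.cos(th)]])
for n,p,o,c in(("top",(505,171),(220,140),(.5211,-.1205)),("scene",(320,155),(220,120),(.5213,-.1169))):
    print(n,R.T@(ray(n,((p[0]+.5)/5-.5+o[0],(p[1]+.5)/5-.5+o[1]),.076)[:2]-c))
o=robot.get_obs();print(o['time'],abs(o['qvel']).max(),o['wrist_force']);job.close_job()
E
```

```text
top [0.03031152 0.05142194]
scene [0.03240815 0.04908779]
14.1833 0.03277184565546982 [ 0.36456072  0.18185861 -0.6620511 ]
the job is handed in; nothing more can be done
```

The selector pin is in the locked position, and I handed the job in at 14.2 s; `close_job()` gives no verdict. I pushed it with the shut fingers along the long leg to the corner wall, went round to its -x side, and pushed it along the short leg to the closed end. Then I backed the robot off about 0.28 m from the gate, clear of everything.

**Pin position:** my last check put the pin at gate (0.030, 0.051) from the top view and (0.032, 0.049) from the scene view. The closed end is at about (0.031, 0.050), so both are within about 2 mm. The tool stalled at about 5 N at the corner and 7 N at the end, which fits the pin having reached both walls.

**Pin and bystanders:** in both views the pin stands upright. The gear and bearing are where they lay, and so is the tape roll; I judged this from the pictures and did not re-measure them.

**Disagreement:** the fingertips were about 30 mm higher than the stated TCP-to-tip distance implies. The pictures showed it, and there was no contact at the height where the tips should have met the plate. I set the pushing height from the camera view instead.

**Robot at hand-in:** its joints were still settling slightly, at up to 0.03 rad/s, with no contact force.

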